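# File a stone sample slab into the packed row

## Task

Take the loose stone slab from its small stand and file it upright in the wooden rack, in the one wide gap of the row (between the third and fourth slab). The gap is narrower than the slab, so work its bevelled foot in and press it gently down until it stands on the rack's floor, easing its neighbours apart without toppling or lifting any. Lower it all the way rather than dropping it in, and leave the other things on the table where they are.

Things in the scene. Friction and masses are not known exactly. Their poses are not given: they have to be found in the camera images.
- spare: loose pale grey stone slab, upright in the small stand at the start; 60 mm wide (its x), 24 mm thick (y), 90 mm tall (z), 0.25 to 0.5 kg. Long edges of foot and top bevelled 5 mm in from each broad face over 10 mm of height, so foot and top are 14 mm thick. Can be gripped from above by its narrow ends, 60 mm apart in x. Origin: centre of its underside; same when turned half round about z.
- rack: wooden tray, fixed; origin under its centre on the table, y along the row. Floor top 8 mm up; inside 68 (x) by 156 mm (y). Side walls (6 mm thick) reach 28 mm above the table, end walls (8 mm) 68 mm. Clear gaps from -y: 3, 3, 3, then the wide one 14 to 18, then 4 and 7 mm (to 2 mm more or less). The slabs (polished, friction 0.4) slide and lean apart when a bevelled foot is pressed between; with six in, 12 mm is spare.
- stand: fixed small wooden stand, 80 mm (x) by 70 mm (y), with a floor 8 mm above the table between two rails along x, 29 mm apart, that reach 28 mm above the table; the loose slab starts in it, its x along the stand's x. Origin at the centre of its underside, on the table.
- slab1: stone slab standing upright in the rack, 60 mm wide (its x), 24 mm thick (its y), 90 mm tall, foot square, long top edges bevelled 5 mm in over 10 mm, 0.35 kg; origin at the centre of its underside, z up. First of the row, at the rack's -y end.
- slab2: stone slab standing upright in the rack, 60 mm wide (its x), 24 mm thick (its y), 90 mm tall, foot square, long top edges bevelled 5 mm in over 10 mm, 0.35 kg; origin at the centre of its underside, z up. Second of the row.
- slab3: stone slab standing upright in the rack, 60 mm wide (its x), 24 mm thick (its y), 90 mm tall, foot square, long top edges bevelled 5 mm in over 10 mm, 0.35 kg; origin at the centre of its underside, z up. Third of the row, on the -y side of the wide gap.
- slab4: stone slab standing upright in the rack, 60 mm wide (its x), 24 mm thick (its y), 90 mm tall, foot square, long top edges bevelled 5 mm in over 10 mm, 0.35 kg; origin at the centre of its underside, z up. Fourth of the row, on the +y side of the wide gap.
- slab5: stone slab standing upright in the rack, 60 mm wide (its x), 24 mm thick (its y), 90 mm tall, foot square, long top edges bevelled 5 mm in over 10 mm, 0.35 kg; origin at the centre of its underside, z up. Fifth of the row, nearest the rack's +y end.
- pyramid: bystander: round pointed stone, 68 mm across, 66 mm tall; origin at the centre of its underside
- egg: bystander: stone egg, 62 mm across, 78 mm tall; origin at the centre of its underside
- jar: bystander: glass jar with a lid, 76 mm across, 110 mm tall; origin at the centre of its underside
- bowl: bystander: white bowl, 120 mm across, 50 mm tall; origin at the centre of its underside
- brush: bystander: brush lying on the table, handle to its -x; origin under its middle
- rock: bystander: grey rough rock, about 90 x 70 x 85 mm; origin at the centre of its underside
- carton: bystander: cardboard carton 110 x 80 x 60 mm; origin at the centre of its underside
Mind the look-alikes: they are no part of the job. Leave any orange, purple or yellow look-alike of the slab5 alone.

How it is judged (in metres and radians):
At the end, for the whole second after the job is handed in: The loose slab stands in the rack between slab3 and slab4, its underside within 4 mm of the rack's floor, within 8 degrees of upright and at rest; the five others are still in the rack, their undersides within 6 mm of its floor, within 8 degrees of upright and at rest (z of spare in the frame of rack between 0.004 and 0.012 m and y of spare in the frame of slab3 above 0.018 m and y of spare in the frame of slab4 below -0.018 m and horizontal distance between spare and rack below 0.06 m and linear speed of each of spare, slab1, slab2, slab3, slab4, slab5 below 0.02 m/s and angle between each of spare, slab1, slab2, slab3, slab4, slab5's own z axis and vertical below 0.14 rad and z of each of slab1, slab2, slab3, slab4, slab5 in the frame of rack below 0.014 m and horizontal distance between each of slab1, slab2, slab3, slab4, slab5 and rack below 0.085 m); the robot touches nothing.
It fails at once if a slab of the row is tipped over (more than 35 degrees) or lifted out (raised more than 30 mm) (angle between any of slab1, slab2, slab3, slab4, slab5's own z axis and vertical above 0.6 rad or z of any of slab1, slab2, slab3, slab4, slab5 in the frame of rack above 0.038 m).
It fails at once if the loose slab is dropped (it moves faster than 0.4 m/s while the fingers do not touch it, a fall of about 8 mm) (linear speed of spare above 0.4 m/s and contact force between the fingers and spare below 0.05 N).
It fails at once if the loose slab is rammed onto the rack (over 80 N between them) (contact force between spare and rack above 80 N).
It fails at once if a bystander is moved by more than 40 mm (distance of any of pyramid, egg, jar, bowl, brush, rock, carton from where it was at the start of the episode above 0.04 m).
It also fails if it takes over 51 s, if anything falls off the work surface, if the arm or the gripper's body presses on something with over 40 N, if the wrist force passes 120 N, or if a joint passes its speed limit or range.

## Robot

A 6-joint arm with a two-finger parallel gripper is mounted at the origin on the work surface. World frame = base frame: x ahead of the robot, y to its left, z up, the work surface at z = 0. Lengths are in mm, angles in rad, forces in N, time in s.
With the tool pointing down it reaches from about 350 to 775 mm from the base axis. Payload 7.3 kg.
Tool frame: the origin (TCP) lies midway between the tips of the shut fingers; the grasp point (between the pads) lies 19 mm behind it (bot.tcp_to_grasp is the distance from the TCP to the grasp point, in mm); z points along the fingers, y is the line along which they close (so a half turn about z gives the same grasp; the last joint's range is limited). The gripper opens to 92 mm and grips with 3 to 60 N. Pads are 19 mm wide; open, the fingers measure 130 mm over their backs; the gripper's body (75 mm by 190 mm) begins 47 mm behind the grasp point.
Start: joints at [-1.439, 0.342, 1.524, -0, 1.275, -0.146], TCP at [143.999, -504.888, 195.241] pointing down, gripper open.
Joint ranges: [-2.53, 2.53], [-0.77, 2.02], [0.04, 2.7], [-1, 4.14], [0.28, 2.66], [-3.11, 3.11]. Speed limits (rad/s): [2.57, 2.57, 3.14, 3.14, 3.14, 3.14].

## Interface

Orientations are given as [roll, pitch, yaw] about the fixed x, y, z axes, in that order (R = Rz(yaw) Ry(pitch) Rx(roll)).
In Python, from plant import bot, viewer gives the robot as it stands. The module is installed in compiled form; this text tells all that it offers.
- The arm moves only by the shell command python3 -m handwheel 'ROWS'. ROWS is text: rows parted by semicolons, each of 7 numbers parted by spaces: the shift along the tool's x, y, z scaled (see below), then the turn, a rotation vector about the tool's x, y, z scaled (see below), then the opening, from -1 (shut) to 1 (fully open), so that 0 is half open. In form: tx ty tz rx ry rz gripper; .... A call has 1 to 8 rows; each row is the pose to reach, as a shift and turn from the pose commanded when the call began, along the tool's axes at that moment, turning the shorter way round; what a row does not reach only later rows make up. The controller multiplies each number of a shift by 10 cm and each number of a turn by pi rad. A row lasts 1/12 s, in which the tool goes at most 41.7 mm and 7.16 degrees, less where a joint would pass 70% of its speed; a pose out of reach is approached as far as the arm can. A call with a number of a shift or a turn outside -1 to 1 is refused whole. A call with a gripper value outside its range is refused whole. The fingers move at their own pace and stop on an object; the grip force is fixed at half the most. Time passes only in rows, so rows that repeat a pose let the fingers close. It gives the time, the measured TCP pose, the force, the opening and the grip force at its end, in the units of the state.
- bot.get_obs(): the state, without advancing time (a new reading comes with each control period).
- viewer.capture(name): name is "scene" or "top" or "wrist"; returns a dict with "frame" (400x640x3 uint8, red, green, blue), "fov_y" (degrees; the focal length in pixels is half the picture's height over the tangent of half this angle, whatever the lens; pixels are square), "cx", "cy" (the principal point, pixels), "T" (4x4, takes a point from camera to world coordinates). Camera axes: x right, y down, z forward; pixel columns grow to the right and rows downward; lengths in mm; the calibration is good to about 2 mm. A picture is of the moment at which its call begins. There is no depth.
- bot.close_job(): hands the job in; it is judged then, once.
Trained networks look in a picture, given as the dict that the camera call returned (one of the last four; its "shot" number tells which), for a name from the list of things; names that differ only in an ending like _2 or _b are one class to them, and where a whole thing is asked for, a point or a joint stands for the part that bears it (a point fixed in the world has none). Each returns a list of dicts, best first, with "score" (0 to 1); they miss things now and then, are a little off and sometimes report something else, mostly with a low value. They report only what shows in the picture. A call takes as long as a camera call. They do not tell look-alikes from the thing itself.
- viewer.recognise(target, picture): "centre" ([column, row] in pixels, amid what is visible of it).
- viewer.cut_out(target, picture): "pixels" (400x640 bool, what is visible of it) and "centre" ([column, row] in pixels, amid what is visible of it).
The state is a dict: "time": time; "joint_positions": joint angles; "dq": joint speeds; "tau": joint torques, N m; "tool_pos": TCP position; "tcp_rot": TCP orientation; "contact_force": force on the tool from outside, world axes, zero at the start; "moment": the same for the moment, N m; "grip_width": finger opening in mm; "finger_force": force on a finger pad.
Only numpy, scipy, OpenCV 4.12 (cv2) and the standard library are available. Lean on these libraries where they do the work, as an engineer would, in place of code of your own. Each camera call takes 0.05 s, during which the arm holds its last target. There are 200 camera calls.

## Working session

There is one attempt and no reset: what is moved stays moved. The work goes in short steps, Python scripts to look and compute and a shell command to move; the robot and the scene stay as the last step left them, time stands still between calls to the robot, and variables do not carry over. Pictures are saved under pics/ and viewed, at most 10 in all, crops included, and the job is handed in when it is done.

```bash
mkdir -p pics; cat > h.py <<'E'
import numpy as np, cv2
from plant import bot, viewer
def ray(p,uv):
    f=200/np.tan(np.radians(p["fov_y"])/2); T=np.array(p["T"])
    d=T[:3,:3]@np.array([(uv[0]-p["cx"])/f,(uv[1]-p["cy"])/f,1]); return T[:3,3],d
def at(p,uv,z):
    o,d=ray(p,uv); return o+d*(z-o[2])/d[2]
def proj(p,X):
    f=200/np.tan(np.radians(p["fov_y"])/2); T=np.array(p["T"])
    c=(np.atleast_2d(X)-T[:3,3])@T[:3,:3]; return c[:,:2]/c[:,2:]*f+[p["cx"],p["cy"]]
def save(p,n): cv2.imwrite("pics/"+n+".png",p["frame"][:,:,::-1])
E
python3 - <<'E'
from h import *
o=bot.get_obs();print(o)
a=viewer.capture("scene");b=viewer.capture("top")
cv2.imwrite("pics/a.png",np.vstack([a["frame"],b["frame"]])[:,:,::-1].copy()) if 0 else (save(a,"a"),save(b,"b"))
for n,p in(("scene",a),("top",b)):
    print(n,p["fov_y"],np.round(p["T"],3).tolist())
    for t in["spare","rack","stand","slab3","slab4","slab5"]:
        print(t,[(np.round(d["centre"]).tolist(),round(d["score"],2),np.round(at(p,d["centre"],90 if 's' == t[0] and t!='stand' else 20)).tolist()[:2]) for d in viewer.recognise(t,p)][:6])
E
```

```text
{'time': 0.0, 'joint_positions': array([-1.43899632e+00,  3.42722043e-01,  1.52503605e+00,  1.14640361e-05,
        1.27536507e+00, -1.46010695e-01]), 'dq': array([-1.42509185e-03,  1.04759235e-05,  2.83608468e-04, -4.25055532e-04,
        4.13114572e-04, -1.01989256e-03]), 'tau': array([-1.46079372e-03, -4.31244493e+01, -2.44222391e+01,  7.15115061e-02,
        5.58469445e-02, -1.30600365e-04]), 'tool_pos': array([ 143.94129905, -504.41094743,  194.53869882]), 'tcp_rot': array([-3.14008003e+00, -2.33522812e-04,  2.77807175e-01]), 'contact_force': array([-0.10630015,  0.33028823, -0.13481591]), 'moment': array([0.02540357, 0.08430393, 0.05033819]), 'finger_force': 0.0, 'grip_width': 91.91384355845977}
scene 55.45560390390494 [[0.756, 0.494, -0.43, 1034.104], [0.655, -0.589, 0.474, -519.156], [-0.019, -0.639, -0.769, 914.621], [0.0, 0.0, 0.0, 1.0]]
spare [([366.0, 162.0], 0.74, [602.0, 171.0]), ([298.0, 211.0], 0.74, [573.0, -97.0]), ([284.0, 227.0], 0.58, [580.0, -161.0])]
rack [([280.0, 256.0], 0.58, [599.0, -203.0])]
stand [([293.0, 219.0], 0.74, [542.0, -92.0])]
slab3 [([249.0, 18
[... 1030 characters left out ...]
, ([347.0, 278.0], 0.78, [351.0, -81.0]), ([311.0, 195.0], 0.75, [562.0, 18.0]), ([351.0, 203.0], 0.69, [542.0, -86.0]), ([365.0, 197.0], 0.67, [560.0, -122.0]), ([375.0, 199.0], 0.62, [555.0, -149.0])]
slab4 [([374.0, 246.0], 0.84, [434.0, -147.0]), ([347.0, 278.0], 0.78, [351.0, -81.0]), ([311.0, 195.0], 0.75, [562.0, 18.0]), ([351.0, 203.0], 0.69, [542.0, -86.0]), ([365.0, 197.0], 0.67, [560.0, -122.0]), ([375.0, 199.0], 0.62, [555.0, -149.0])]
slab5 [([374.0, 246.0], 0.84, [434.0, -147.0]), ([347.0, 278.0], 0.78, [351.0, -81.0]), ([311.0, 195.0], 0.75, [562.0, 18.0]), ([351.0, 203.0], 0.69, [542.0, -86.0]), ([365.0, 197.0], 0.67, [560.0, -122.0]), ([375.0, 199.0], 0.62, [555.0, -149.0])]
```

View pics/a.png

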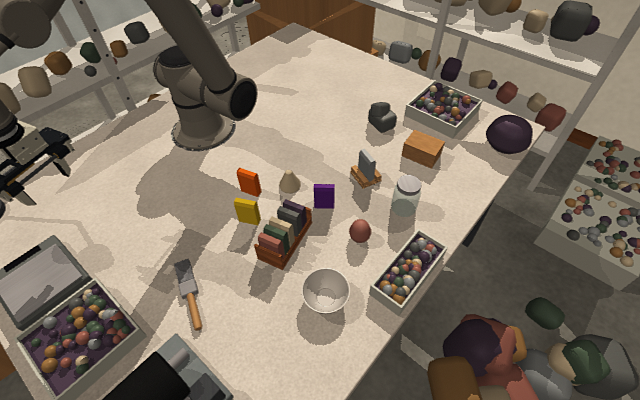

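View pics/b.png

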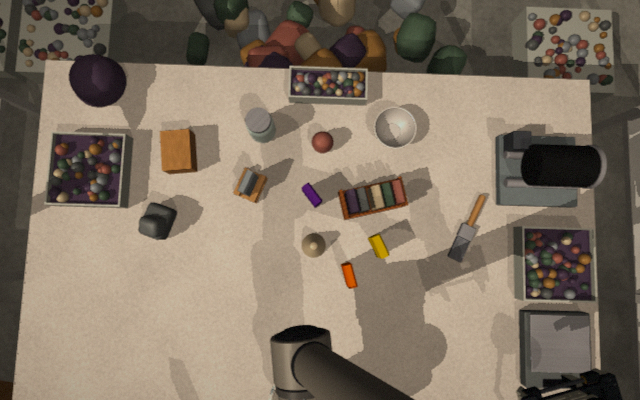

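The scene shows spare in its stand at scene (366,168) / top (250,183), and the rack at scene (285,235) / top (373,197). Purple, yellow and orange look-alikes stand around the rack. I'll zoom in for the fit next.

```bash
python3 - <<'E'
from h import *
a=viewer.capture("scene");b=viewer.capture("top")
def crop(p,x0,y0,w,h,s): return cv2.resize(p["frame"][y0:y0+h,x0:x0+w],None,fx=s,fy=s,interpolation=cv2.INTER_CUBIC)
im=np.zeros((580,800,3),np.uint8)
t=crop(b,225,160,50,45,6);im[:270,:300]=t
t=crop(b,330,170,82,50,6);im[:300,305:797]=t
t=crop(a,340,140,50,55,5);im[305:580,:250]=t
t=crop(a,240,190,100,55,5);
t=crop(a,250,190,70,80,3.4);im[305:577,300:538]=t
cv2.imwrite("pics/c.png",im[:,:,::-1])
for n,p in(("scene",a),("top",b)):
  for t in["spare","rack","stand"]:
    for d in viewer.cut_out(t,p)[:3]:
      m=np.array(d["pixels"]).astype(np.uint8);c,_=cv2.findContours(m,0,2);c=max(c,key=cv2.contourArea)
      print(n,t,round(d["score"],2),m.sum(),cv2.boxPoints(cv2.minAreaRect(c)).round(1).tolist())
E
```

```text
scene spare 0.67 398 [[358.0, 149.0], [375.0, 149.0], [375.0, 180.0], [358.0, 180.0]]
scene rack 0.63 703 [[251.6999969482422, 248.0], [308.5, 207.89999389648438], [328.29998779296875, 236.0], [271.5, 276.1000061035156]]
scene stand 0.61 299 [[347.3999938964844, 183.39999389648438], [352.0, 165.0], [382.1000061035156, 172.5], [377.5, 190.89999389648438]]
top spare 0.65 337 [[235.39999389648438, 190.1999969482422], [246.1999969482422, 168.60000610351562], [259.0, 175.0], [248.1999969482422, 196.60000610351562]]
top rack 0.73 474 [[333.70001220703125, 217.3000030517578], [338.3999938964844, 189.6999969482422], [406.5, 201.1999969482422], [401.79998779296875, 228.8000030517578]]
top stand 0.81 349 [[232.39999389648438, 193.60000610351562], [244.0, 166.6999969482422], [267.5, 176.8000030517578], [256.0, 203.6999969482422]]
```

View pics/c.png

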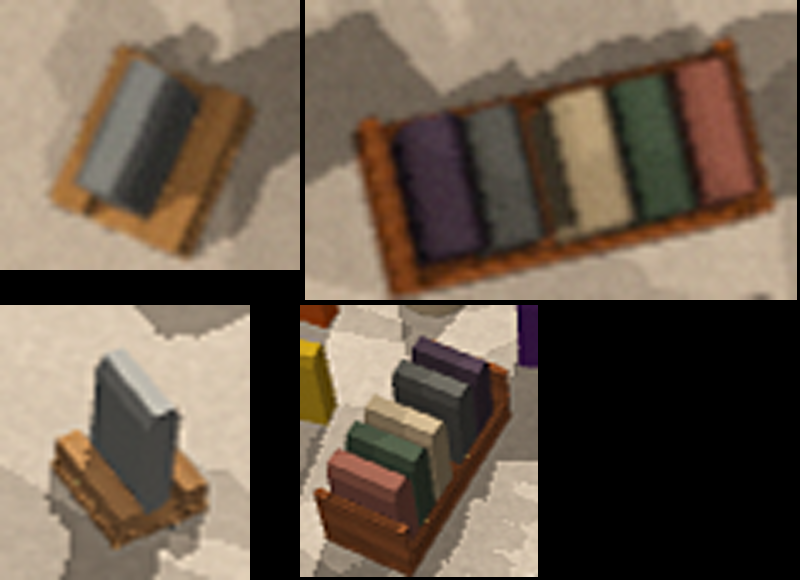

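The zoom shows the stand at left, with its rail corners at top pixels of about (246,168), (267,176), (256,203) and (234,193). The rack is at right, with the wide gap between cream (slab3) and grey (slab4). I'll compute poses from these corners.

```bash
python3 - <<'E'
from h import *
b=viewer.capture("top")
S=[at(b,q,28)[:2] for q in[(245.8,167.8),(267,175.8),(255.8,203),(233.7,193.3)]]
R=[at(b,q,68)[:2] for q in[(339.5,190),(345,218.7),(407.8,204.2),(400,177)]]
for n,P in(("stand",S),("rack",R)):
    P=np.array(P);print(n,P.round(),P.mean(0).round(1),np.linalg.norm(np.roll(P,-1,0)-P,axis=1).round(1))
S=np.array(S);v=S[0]-S[3]+S[1]-S[2];ys=np.arctan2(v[1],v[0])
R=np.array(R);v=R[0]-R[3]+R[1]-R[2];yr=np.arctan2(v[1],v[0])-np.pi/2
o=bot.get_obs();print(ys,yr,"top of spare px pred",proj(b,[*S.mean(0),98]), "tool yaw",o["tcp_rot"])
from scipy.spatial.transform import Rotation as Ro
M=Ro.from_euler("xyz",o["tcp_rot"]).as_matrix();print(M.round(3))
w=viewer.capture("wrist");print(w["fov_y"],np.linalg.inv(np.r_[np.c_[M,o["tool_pos"]],[[0,0,0,1]]])@w["T"])
# target over stand: TCP z 200, tool y along slab x
print("shift tool",M.T@(np.array([*S.mean(0),250])-o["tool_pos"]))
E
```

```text
stand [[638. 203.]
 [617. 143.]
 [541. 171.]
 [566. 233.]] [590.3 187.4] [63.1 81.5 66.8 78.2]
rack [[ 579.  -57.]
 [ 503.  -73.]
 [ 546. -241.]
 [ 619. -219.]] [ 561.9 -147.3] [ 78.1 173.   76.  167.1]
-0.36871915535148214 0.25015203520277796 top of spare px pred [[246.46743386 181.36857789]] tool yaw [ 3.14148557e+00 -1.46189435e-05  2.77783662e-01]
[[ 0.962  0.274  0.   ]
 [ 0.274 -0.962 -0.   ]
 [ 0.     0.    -1.   ]]
70.32293611181235 [[ 1.30720503e-03 -9.67368630e-01 -2.53369738e-01  6.80917684e+01]
 [ 9.99999075e-01  1.16906996e-03  6.95750874e-04  1.45888105e+00]
 [-3.76840621e-04 -2.53370413e-01  9.67369263e-01 -1.89585782e+02]
 [ 0.00000000e+00  0.00000000e+00  0.00000000e+00  1.00000000e+00]]
shift tool [ 619.00392003 -543.30836647  -54.79844761]
```

```bash
A='0.884 -0.776 -0.08 0 0 0 1'; python3 -m handwheel '0.884 -0.776 -0.08 0 0 0 1;0.884 -0.776 -0.08 0 0 0 1;0.884 -0.776 -0.08 0 0 0 1'
python3 -m handwheel '0.884 -0.776 -0.08 0 0 0 1;0.884 -0.776 -0.08 0 0 0 1;0.884 -0.776 -0.08 0 0 0 1'
```

```text
time: 1.45
tool_pos: [208.3, -404.1, 203.0]
tcp_rot: [-3.141, -0.0, 0.277]
contact_force: [1.0, 0.0, -0.2]
grip_width: 91.9
finger_force: 0.0
time: 1.7
tool_pos: [272.3, -304.9, 211.5]
tcp_rot: [3.141, -0.001, 0.278]
contact_force: [0.7, 0.0, 0.3]
grip_width: 91.6
finger_force: 0.0
```

```bash
python3 -m handwheel '0.884 -0.776 -0.08 0 0 0 1;0.884 -0.776 -0.08 0 0 0 1;0.884 -0.776 -0.08 0 0 0 1' >/dev/null
python3 -m handwheel '0.884 -0.776 -0.08 0 0 0 1;0.884 -0.776 -0.08 0 0 0 1;0.884 -0.776 -0.08 0 0 0 1' >/dev/null
python3 -m handwheel '0.884 -0.776 -0.08 0 0 0 1;0.884 -0.776 -0.08 0 0 0 1;0.884 -0.776 -0.08 0 0 0 1' 
python3 -m handwheel '0.884 -0.776 -0.08 0 0 0 1;0.884 -0.776 -0.08 0 0 0 1;0.884 -0.776 -0.08 0 0 0 1' >/dev/null
python3 -m handwheel '0.884 -0.776 -0.08 0 0 -0.294 1;0.884 -0.776 -0.08 0 0 -0.294 1;0.884 -0.776 -0.08 0 0 -0.294 1;0.884 -0.776 -0.08 0 0 -0.294 1;0.884 -0.776 -0.08 0 0 -0.294 1;0.884 -0.776 -0.08 0 0 -0.294 1;0.884 -0.776 -0.08 0 0 -0.294 1;0.884 -0.776 -0.08 0 0 -0.294 1' 
python3 - <<'E'
from h import *
w=viewer.capture("wrist");save(w,"d")
for d in viewer.recognise("spare",w)+viewer.recognise("stand",w):print(d)
c,s=np.cos(-.369),np.sin(-.369)
for z,hx,hy in((98,30,7),(28,40,35)):
    print(proj(w,[[590.3+c*x-s*y,187.4+s*x+c*y,z] for x,y in((hx,hy),(hx,-hy),(-hx,-hy),(-hx,hy))]).round(1).tolist())
E
```

```text
time: 2.45
tool_pos: [463.7, -8.0, 235.6]
tcp_rot: [3.141, -0.001, 0.279]
contact_force: [0.5, -0.6, -0.2]
grip_width: 91.9
finger_force: 0.0
time: 3.37
tool_pos: [590.1, 187.4, 250.9]
tcp_rot: [-3.141, 0.0, 1.208]
contact_force: [0.8, -0.1, -0.3]
grip_width: 92.2
finger_force: 0.0
{'centre': [325.3, 172.8], 'score': 0.56}
{'centre': [324.3, 149.6], 'score': 0.95}
[[347.6, 170.4], [347.3, 181.6], [298.6, 181.2], [298.4, 170.0]]
[[351.1, 142.6], [349.6, 190.0], [296.1, 189.6], [295.3, 142.2]]
```

View pics/d.png

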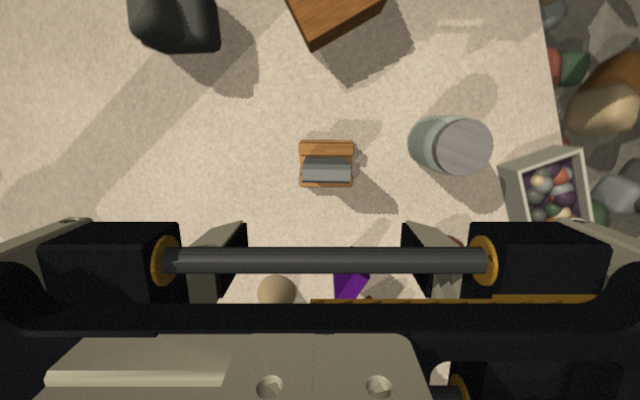

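The wrist view shows the stand at cols 299–354, rows 140–188, with spare's top at about (327,173). That is slightly right of and above my prediction, so I'll zoom in for sub-pixel edges.

```bash
python3 - <<'E'
from h import *
w=viewer.capture("wrist")
im=cv2.resize(w["frame"][130:200,285:367],None,fx=8,fy=8,interpolation=cv2.INTER_CUBIC)
cv2.imwrite("pics/e.png",im[:,:,::-1])
print(w["T"].round(3).tolist())
E
```

```text
[[0.932, -0.35, -0.091, 615.038], [-0.361, -0.902, -0.238, 249.472], [0.002, 0.255, -0.967, 440.656], [0.0, 0.0, 0.0, 1.0]]
```

View pics/e.png

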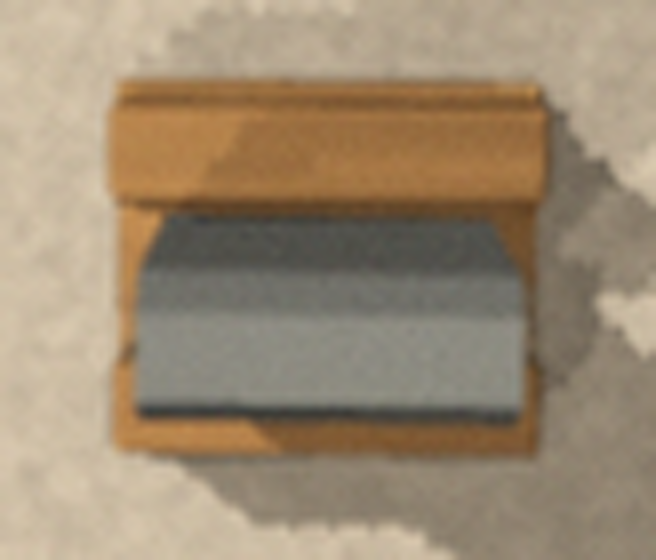

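```bash
python3 - <<'E'
from h import *
from scipy.spatial.transform import Rotation as Ro
w=viewer.capture("wrist");o=bot.get_obs()
X=at(w,(326.2,175),98)
e=at(w,(350.4,175.3),98)-at(w,(302.1,174.7),98)
st=at(w,((300+353)/2,(142.9+186.7)/2),28)
M=Ro.from_euler("xyz",o["tcp_rot"]).as_matrix()
print(X,np.linalg.norm(e),np.arctan2(e[1],e[0]),st,(M.T@(X-o["tool_pos"])),bot.tcp_to_grasp,o["tool_pos"],o["tcp_rot"])
E
```

```text
[594.43672658 186.70466928  98.        ] 59.24258454849853 -0.38302952675453167 [596.08962944 187.88298728  28.        ] [  1.19879926   4.19170456 153.1491714 ] 18.8 [590.10802238 187.12474721 251.14947621] [-3.14155668e+00  1.29633377e-04  1.19953768e+00]
```

```bash
python3 -m handwheel '0.012 0.042 0.95 0 0 0.002 1;0.012 0.042 0.95 0 0 0.002 1;0.012 0.042 0.95 0 0 0.002 1;0.012 0.042 0.95 0 0 0.002 1'
python3 -m handwheel '0 0 0.2 0 0 0 1;0 0 0.4 0 0 0 1;0 0 0.6 0 0 0 1;0 0 0.8 0 0 0 1;0 0 1 0 0 0 1;0 0 1 0 0 0 1'
python3 -m handwheel '0 0 0.05 0 0 0 0.5;0 0 0.05 0 0 0 0;0 0 0.05 0 0 0 0;0 0 0.05 0 0 0 0;0 0 0.05 0 0 0 0;0 0 0.05 0 0 0 0;0 0 0.05 0 0 0 0;0 0 0.05 0 0 0 0'
```

```text
time: 3.95
tool_pos: [592.0, 186.2, 151.7]
tcp_rot: [-3.134, 0.005, 1.194]
contact_force: [-1.0, -0.2, 0.6]
grip_width: 91.5
finger_force: 0.0
time: 4.45
tool_pos: [593.1, 186.5, 54.0]
tcp_rot: [-3.138, 0.002, 1.194]
contact_force: [-1.3, 0.3, -0.4]
grip_width: 91.8
finger_force: 0.0
time: 5.12
tool_pos: [594.8, 187.0, 52.2]
tcp_rot: [3.141, -0.001, 1.195]
contact_force: [-1.7, 1.8, 5.8]
grip_width: 59.8
finger_force: 30.0
```

```bash
python3 -m handwheel '0 0 -0.1 0 0 0 -1;0 0 -0.2 0 0 0 -1;0 0 -0.4 0 0 0 -1;0 0 -0.7 0 0 0 -1;0 0 -1 0 0 0 -1;0 0 -1 0 0 0 -1'
python3 -m handwheel '0 0 -0.3 0 0 0 -1;0 0 -0.6 0 0 0 -1;0 0 -0.9 0 0 0 -1;0 0 -0.9 0 0 0 -1;0 0 -0.9 0 0 0 -1'
python3 - <<'E'
from h import *
from scipy.spatial.transform import Rotation as Ro
o=bot.get_obs()
M=Ro.from_euler("xyz",o["tcp_rot"]).as_matrix();c,s=np.cos(.25),np.sin(.25)
print(o["tool_pos"],o["tcp_rot"],o["grip_width"],o["contact_force"])
print("to rack centre",M.T@([561.9,-147.3,240]-o["tool_pos"]))
# view point: wrist camera offset; rack seen best with tool displaced
E
```

```text
time: 5.62
tool_pos: [597.9, 187.4, 158.6]
tcp_rot: [3.132, -0.006, 1.195]
contact_force: [0.8, 0.4, -1.6]
grip_width: 59.2
finger_force: 30.0
time: 6.03
tool_pos: [595.0, 186.9, 242.4]
tcp_rot: [3.139, -0.002, 1.195]
contact_force: [-0.2, 0.3, -4.2]
grip_width: 59.6
finger_force: 30.0
[595.04978636 186.86206136 242.43136075] [ 3.13879382e+00 -1.56731964e-03  1.19511588e+00] 59.61253288724962 [-0.17212324  0.3112229  -4.15206677]
to rack centre [-323.02324705   91.76232453    2.18191856]
```

```bash
python3 -m handwheel '-0.2 0.07 0 0 0 0 -1;-0.5 0.18 0 0 0 0 -1;-0.776 0.278 0 0 0 0 -1' >/dev/null
python3 -m handwheel '-0.26 0.09 0 0 0 0 -1;-0.52 0.185 0 0 0 0 -1;-0.776 0.278 0 0 0 0 -1' 
python3 -m handwheel '-0.26 0.09 0 0 0 0 -1;-0.52 0.185 0 0 0 0 -1;-0.776 0.278 0 0 0 0 -1' >/dev/null
python3 -m handwheel '-0.26 0.09 0 0 0 0 -1;-0.52 0.185 0 0 0 0 -1;-0.776 0.278 0 0 0 0 -1' >/dev/null
python3 -m handwheel '-0.26 0.09 0 0 0 -0.033 -1;-0.52 0.185 0 0 0 -0.066 -1;-0.776 0.278 0 0 0 -0.1 -1;-0.776 0.278 0 0 0 -0.133 -1;-0.776 0.278 0 0 0 -0.166 -1;-0.776 0.278 0 0 0 -0.199 -1;-0.776 0.278 0 0 0 -0.199 -1;-0.776 0.278 0 0 0 -0.199 -1'
python3 - <<'E'
from h import *
w=viewer.capture("wrist");save(w,"f")
c,s=np.cos(.25),np.sin(.25)
print(proj(w,[[561.9+c*x-s*y,-147.3+s*x+c*y,68] for x,y in((40,86),(40,-86),(-40,-86),(-40,86))]).round(1).tolist())
E
```

```text
time: 6.53
tool_pos: [587.8, 20.7, 238.4]
tcp_rot: [-3.137, 0.001, 1.195]
contact_force: [0.1, 0.0, -3.1]
grip_width: 59.5
finger_force: 30.0
time: 7.7
tool_pos: [580.7, -224.8, 239.1]
tcp_rot: [-3.139, -0.002, 1.817]
contact_force: [-0.2, 0.1, -2.7]
grip_width: 59.8
finger_force: 30.0
[[359.4, 29.8], [355.5, 177.8], [293.7, 178.0], [289.3, 30.0]]
```

View pics/f.png

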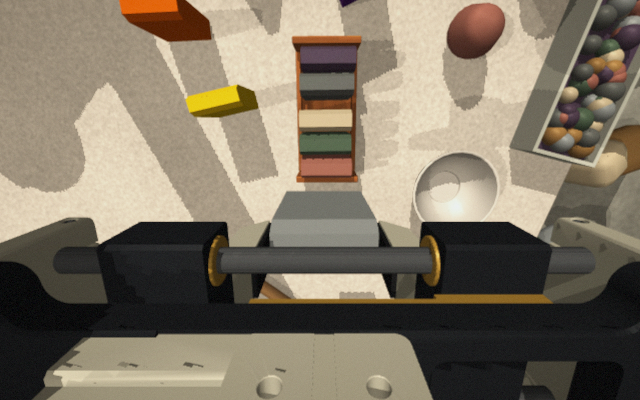

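The wrist view shows the rack at cols 293–360, rows 37–181. Slab4 is at about row 83, slab3 at about row 119, and the gap sits between them at rows 98–108. The held slab is at cols 270–378, rows 192–250. I'll zoom in.

```bash
python3 - <<'E'
from h import *
w=viewer.capture("wrist")
a=cv2.resize(w["frame"][30:190,285:370],None,fx=3.7,fy=3.7,interpolation=cv2.INTER_CUBIC)
b=cv2.resize(w["frame"][185:255,262:388],None,fx=3.8,fy=3.8,interpolation=cv2.INTER_CUBIC)
im=np.zeros((592,800,3),np.uint8);im[:a.shape[0],:a.shape[1]]=a;im[:b.shape[0],320:320+b.shape[1]]=b[:,:480]
cv2.imwrite("pics/g.png",im[:,:,::-1])
E
```

```text
(no output)
```

View pics/g.png

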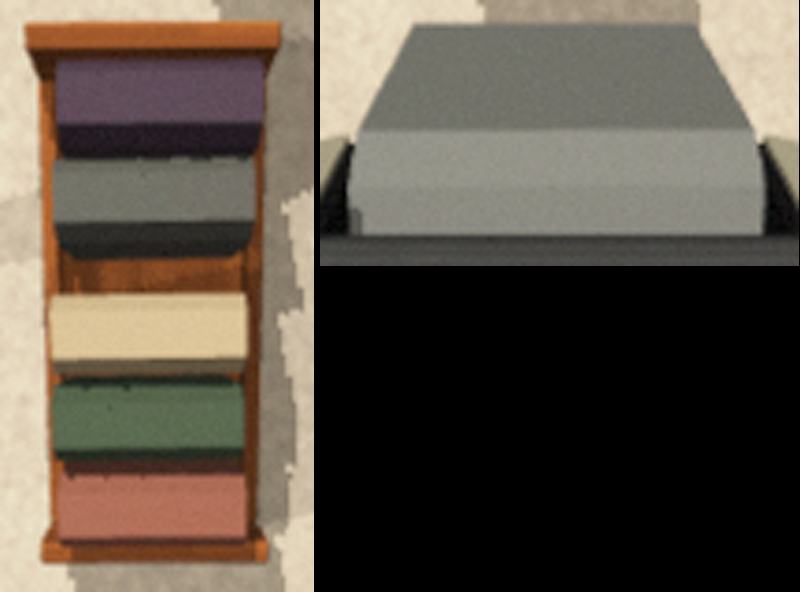

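```bash
python3 - <<'E'
from h import *
from scipy.spatial.transform import Rotation as Ro
w=viewer.capture("wrist");o=bot.get_obs()
M=Ro.from_euler("xyz",o["tcp_rot"]).as_matrix();t=o["tool_pos"];print(t,o["tcp_rot"])
P=lambda L:proj(w,[t+M@np.array(q) for q in L]).round(1).tolist()
print("held lower edge meas (286.5/361.2,191.6), upper (272/376,219.2)")
for dx in(-2,0,2):print(dx,P([(dx+12,-30,34),(dx+12,30,34),(dx+12,-30,-36),(dx+12,30,-36)]))
L=lambda u,v,z:(M.T@(at(w,(285+u/3.7,30+v/3.7),z)-t)).round(1)
for n,u,v,z in[("s3+y L",50,293,88),("s3+y R",248,293,88),("s4-y L",55,237,88),("s4-y R",252,237,88),("rackTL",25,25,68),("TR",280,25,68),("BL",42,562,68),("BR",267,562,68),("s3top mid",150,329,93),("s4top98 -yedge",150,222,98),("s1",150,541,88),("s5 -y top98",150,122,98)]:print(n,L(u,v,z))
E
```

```text
[ 581.15919537 -224.85260621  240.38996209] [-3.14056535e+00 -8.55584880e-04  1.81829294e+00]
held lower edge meas (286.5/361.2,191.6), upper (272/376,219.2)
-2 [[286.7, 191.7], [360.6, 191.8], [271.4, 221.9], [376.1, 221.9]]
0 [[286.6, 189.4], [360.7, 189.4], [271.2, 218.6], [376.3, 218.7]]
2 [[286.5, 186.9], [360.8, 187.0], [271.1, 215.3], [376.5, 215.3]]
s3+y L [ 78.1 -29.  152.5]
s3+y R [ 78.1  32.8 152.4]
s4-y L [ 94.6 -27.1 152.5]
s4-y R [ 94.7  33.6 152.4]
rackTL [158.6 -36.7 172.6]
TR [158.6  42.6 172.5]
BL [-12.  -35.5 172.4]
BR [-12.   43.7 172.3]
s3top mid [ 67.3   2.2 147.4]
s4top98 -yedge [ 98.1   2.1 142.5]
s1 [ -0.5   2.4 152.4]
s5 -y top98 [125.5   2.  142.5]
```

```bash
python3 -m handwheel '0.2 0.028 0 0 0 0 -1;0.5 0.028 0 0 0 0 -1;0.8 0.028 0 0 0 0 -1;0.878 0.028 0.1 0 0 0 -1;0.878 0.028 0.35 0 0 0 -1;0.878 0.028 0.6 0 0 0 -1;0.878 0.028 0.8 0 0 0 -1;0.878 0.028 0.88 0 0 0 -1'
python3 -m handwheel '0 0 0 0 0 0 -1;0 0 0 0 0 0 -1;0 0 0 0 0 0 -1'
python3 - <<'E'
from h import *
w=viewer.capture("wrist");a=viewer.capture("scene")
A=cv2.resize(w["frame"][60:260,220:430],None,fx=2.9,fy=2.9,interpolation=cv2.INTER_CUBIC)[:590]
B=cv2.resize(a["frame"][170:280,250:320],None,fx=2.7,fy=2.7,interpolation=cv2.INTER_CUBIC)
im=np.zeros((590,800,3),np.uint8);im[:A.shape[0],:A.shape[1]]=A;im[:B.shape[0],610:610+B.shape[1]]=B[:,:190]
cv2.imwrite("pics/i.png",im[:,:,::-1])
E
```

```text
time: 8.52
tool_pos: [560.7, -138.4, 150.1]
tcp_rot: [-3.137, -0.003, 1.819]
contact_force: [-1.3, 0.1, -4.2]
grip_width: 59.4
finger_force: 30.0
time: 8.77
tool_pos: [563.4, -139.8, 154.8]
tcp_rot: [3.139, 0.002, 1.82]
contact_force: [0.4, 0.0, -2.7]
grip_width: 59.7
finger_force: 30.0
```

View pics/i.png

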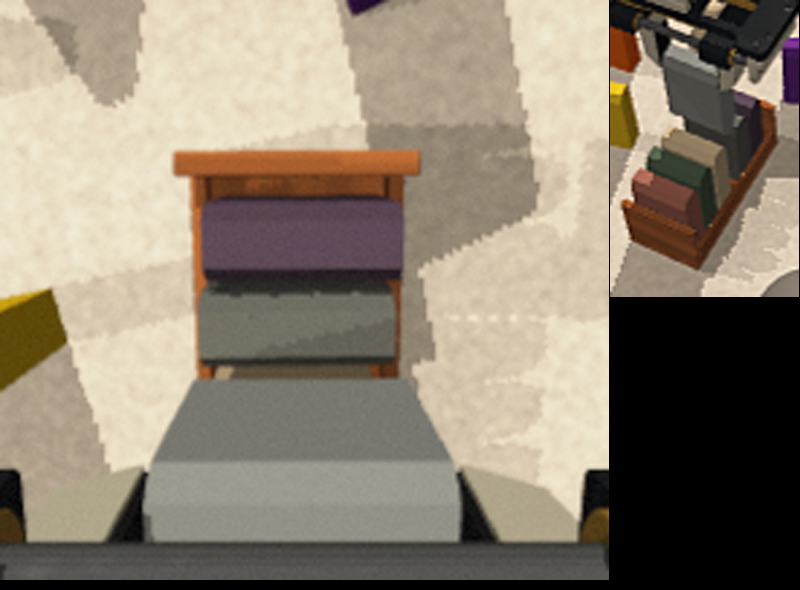

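The wrist view shows the held slab's foot just in front of slab4, whose near edge is at crop row 358 (picture row 183.5). The held foot edge is at crop row 379 (picture row 190.7). I'll check the relative offset.

```bash
python3 - <<'E'
from h import *
from scipy.spatial.transform import Rotation as Ro
w=viewer.capture("wrist");o=bot.get_obs()
M=Ro.from_euler("xyz",o["tcp_rot"]).as_matrix();t=o["tool_pos"];print(t,o["tcp_rot"])
C=lambda u,v:(220+u/2.9,60+v/2.9)
L=lambda u,v,z:(M.T@(at(w,C(u,v),z)-t)).round(1)
print("cam in tool",M.T@(np.array(w["T"])[:3,3]-t))
print("held foot", L(303,379,t[2]-34),"upper",L(303,460,t[2]+36))
print("s4 edge 98",L(298,358,98),"88",L(298,362,88),"rack TL/TR",L(174,152,68),L(420,152,68),"s4 far 88",L(298,285,88))
E
```

```text
[ 563.13709689 -139.6936542   154.52389811] [3.13963951e+00 1.49328206e-03 1.82002198e+00]
cam in tool [ 6.68499615e+01 -1.65912876e-01 -1.89790065e+02]
held foot [10.6  0.9 34. ] upper [ 11.7   0.6 -36. ]
s4 edge 98 [11.5 -0.5 56.5] 88 [ 8.  -0.5 66.5] rack TL/TR [ 72.8 -40.5  86.3] [72.9 38.8 86.5] s4 far 88 [32.6 -0.5 66.5]
```

```bash
python3 -m handwheel '0.015 -0.013 0.04 0 0 0 -1;0.015 -0.013 0.08 0 0 0 -1;0.015 -0.013 0.12 0 0 0 -1;0.015 -0.013 0.15 0 0 0 -1;0.015 -0.013 0.18 0 0 0 -1;0.015 -0.013 0.18 0 0 0 -1'
python3 -m handwheel '0 0 0.02 0 0 0 -1;0 0 0.04 0 0 0 -1;0 0 0.06 0 0 0 -1;0 0 0.08 0 0 0 -1;0 0 0.08 0 0 0 -1'
```

```text
time: 9.42
tool_pos: [560.4, -138.2, 134.3]
tcp_rot: [-3.14, -0.001, 1.82]
contact_force: [0.5, -0.2, -3.3]
grip_width: 59.7
finger_force: 30.0
time: 9.83
tool_pos: [560.8, -138.3, 126.9]
tcp_rot: [-3.142, 0.0, 1.82]
contact_force: [0.7, 0.4, -2.0]
grip_width: 59.4
finger_force: 30.0
```

```bash
python3 -m handwheel '0 0 0.015 0 0 0 -1;0 0 0.03 0 0 0 -1;0 0 0.045 0 0 0 -1;0 0 0.06 0 0 0 -1;0 0 0.06 0 0 0 -1'
python3 -m handwheel '0 0 0.015 0 0 0 -1;0 0 0.03 0 0 0 -1;0 0 0.045 0 0 0 -1;0 0 0.06 0 0 0 -1;0 0 0.06 0 0 0 -1'
```

```text
time: 10.25
tool_pos: [560.5, -138.1, 120.7]
tcp_rot: [-3.141, -0.001, 1.82]
contact_force: [-0.2, 0.5, -3.4]
grip_width: 60.0
finger_force: 30.0
time: 10.67
tool_pos: [560.7, -138.2, 114.8]
tcp_rot: [-3.141, -0.0, 1.82]
contact_force: [-0.2, -0.6, -3.4]
grip_width: 59.8
finger_force: 30.0
```

```bash
python3 -m handwheel '0 0 0.02 0 0 0 -1;0 0 0.04 0 0 0 -1;0 0 0.06 0 0 0 -1;0 0 0.08 0 0 0 -1;0 0 0.1 0 0 0 -1;0 0 0.1 0 0 0 -1'
python3 -m handwheel '0 0 0.02 0 0 0 -1;0 0 0.04 0 0 0 -1;0 0 0.06 0 0 0 -1;0 0 0.08 0 0 0 -1;0 0 0.1 0 0 0 -1;0 0 0.1 0 0 0 -1'
python3 - <<'E'
from h import *
a=viewer.capture("scene");w=viewer.capture("wrist")
A=cv2.resize(w["frame"][80:250,240:410],None,fx=2.4,fy=2.4,interpolation=cv2.INTER_CUBIC)
B=cv2.resize(a["frame"][180:280,240:330],None,fx=4.2,fy=4.2,interpolation=cv2.INTER_CUBIC)
im=np.zeros((430,800,3),np.uint8);im[:A.shape[0],:A.shape[1]]=A;im[:B.shape[0],415:415+B.shape[1]]=B
cv2.imwrite("pics/j.png",im[:,:,::-1])
E
```

```text
time: 11.17
tool_pos: [560.6, -138.1, 104.7]
tcp_rot: [-3.141, -0.0, 1.82]
contact_force: [0.3, -1.0, -3.5]
grip_width: 59.8
finger_force: 30.0
time: 11.67
tool_pos: [560.6, -138.1, 94.7]
tcp_rot: [-3.141, -0.0, 1.82]
contact_force: [0.6, 0.4, -3.5]
grip_width: 59.8
finger_force: 30.0
```

View pics/j.png

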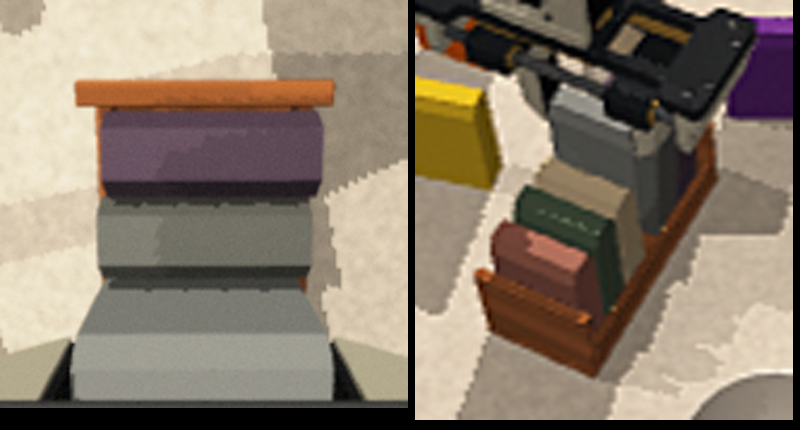

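The slab is sinking between slab3 (cream) and slab4 (grey). The neighbours stay upright and the force is negligible. I'll continue down.

```bash
python3 -m handwheel '0 0 0.02 0 0 0 -1;0 0 0.04 0 0 0 -1;0 0 0.06 0 0 0 -1;0 0 0.08 0 0 0 -1;0 0 0.1 0 0 0 -1;0 0 0.1 0 0 0 -1'
python3 -m handwheel '0 0 0.02 0 0 0 -1;0 0 0.04 0 0 0 -1;0 0 0.06 0 0 0 -1;0 0 0.08 0 0 0 -1;0 0 0.1 0 0 0 -1;0 0 0.1 0 0 0 -1'
python3 -m handwheel '0 0 0.02 0 0 0 -1;0 0 0.04 0 0 0 -1;0 0 0.06 0 0 0 -1;0 0 0.08 0 0 0 -1;0 0 0.1 0 0 0 -1;0 0 0.1 0 0 0 -1'
```

```text
time: 12.27
tool_pos: [560.6, -138.1, 84.7]
tcp_rot: [-3.141, -0.0, 1.82]
contact_force: [1.3, 0.7, -3.2]
grip_width: 59.3
finger_force: 30.0
time: 12.77
tool_pos: [560.9, -138.4, 74.8]
tcp_rot: [3.142, 0.0, 1.82]
contact_force: [0.8, -0.6, -3.6]
grip_width: 59.8
finger_force: 30.0
time: 13.27
tool_pos: [560.7, -138.4, 64.7]
tcp_rot: [-3.141, 0.0, 1.82]
contact_force: [1.3, -1.1, -4.0]
grip_width: 59.9
finger_force: 30.0
```

```bash
python3 -m handwheel '0 0 0.02 0 0 0 -1;0 0 0.04 0 0 0 -1;0 0 0.06 0 0 0 -1;0 0 0.08 0 0 0 -1;0 0 0.09 0 0 0 -1;0 0 0.1 0 0 0 -1;0 0 0.1 0 0 0 -1'
python3 -m handwheel '0 0 0.008 0 0 0 -1;0 0 0.016 0 0 0 -1;0 0 0.02 0 0 0 -1;0 0 0.02 0 0 0 -1'
```

```text
time: 13.85
tool_pos: [560.8, -138.3, 54.9]
tcp_rot: [-3.141, -0.0, 1.82]
contact_force: [1.1, -0.9, -4.2]
grip_width: 59.5
finger_force: 30.0
time: 14.18
tool_pos: [560.8, -138.2, 53.1]
tcp_rot: [-3.142, 0.0, 1.82]
contact_force: [0.9, -3.1, -1.9]
grip_width: 59.9
finger_force: 30.0
```

```bash
python3 -m handwheel '0 0 0.005 0 0 0 -1;0 0 0.01 0 0 0 -1;0 0 0.01 0 0 0 -1;0 0 0.01 0 0 0 -1'
python3 -m handwheel '0 0 0.005 0 0 0 -1;0 0 0.01 0 0 0 -1;0 0 0.01 0 0 0 -1;0 0 0.01 0 0 0 -1'
```

```text
time: 14.52
tool_pos: [560.8, -138.3, 52.3]
tcp_rot: [3.142, 0.0, 1.82]
contact_force: [0.9, -2.9, -0.9]
grip_width: 59.8
finger_force: 30.0
time: 14.85
tool_pos: [560.9, -138.5, 52.2]
tcp_rot: [3.141, 0.001, 1.82]
contact_force: [-1.6, -3.1, 6.2]
grip_width: 59.7
finger_force: 30.0
```

On the floor: the force has reversed, and the TCP height equals the one at the stand. Next I release and back up.

```bash
python3 -m handwheel '0 0 0 0 0 0 0.35;0 0 0 0 0 0 0.45;0 0 0 0 0 0 0.7;0 0 0 0 0 0 0.7;0 0 0 0 0 0 0.7;0 0 0 0 0 0 0.7'
python3 -m handwheel '0 0 -0.1 0 0 0 0.7;0 0 -0.3 0 0 0 0.7;0 0 -0.6 0 0 0 0.7;0 0 -0.9 0 0 0 0.7;0 0 -1 0 0 0 0.7;0 0 -1 0 0 0 0.7'
python3 -m handwheel '-0.3 0 -0.3 0 0 0 0.7;-0.6 0 -0.6 0 0 0 0.7;-0.9 0 -0.9 0 0 0 0.7;-0.9 0 -0.9 0 0 0 0.7;-0.9 0 -0.9 0 0 0 0.7;-0.9 0 -0.9 0 0 0 0.7'
python3 - <<'E'
from h import *
a=viewer.capture("scene");w=viewer.capture("wrist")
A=cv2.resize(w["frame"][20:220,240:420],None,fx=2.2,fy=2.2,interpolation=cv2.INTER_CUBIC)
B=cv2.resize(a["frame"][185:285,240:330],None,fx=4.2,fy=4.2,interpolation=cv2.INTER_CUBIC)
im=np.zeros((445,800,3),np.uint8);im[:A.shape[0],:A.shape[1]]=A;im[:B.shape[0],415:415+B.shape[1]]=B
cv2.imwrite("pics/k.png",im[:,:,::-1])
E
```

```text
time: 15.35
tool_pos: [560.7, -138.0, 51.1]
tcp_rot: [-3.141, -0.0, 1.82]
contact_force: [-0.2, 0.7, -0.3]
grip_width: 77.9
finger_force: 0.0
time: 15.85
tool_pos: [562.6, -138.9, 155.0]
tcp_rot: [3.136, 0.004, 1.82]
contact_force: [1.2, 0.5, -0.5]
grip_width: 78.3
finger_force: 0.0
time: 16.35
tool_pos: [582.2, -224.8, 239.0]
tcp_rot: [-3.139, -0.003, 1.82]
contact_force: [-0.1, 0.2, -0.5]
grip_width: 78.4
finger_force: 0.0
```

View pics/k.png

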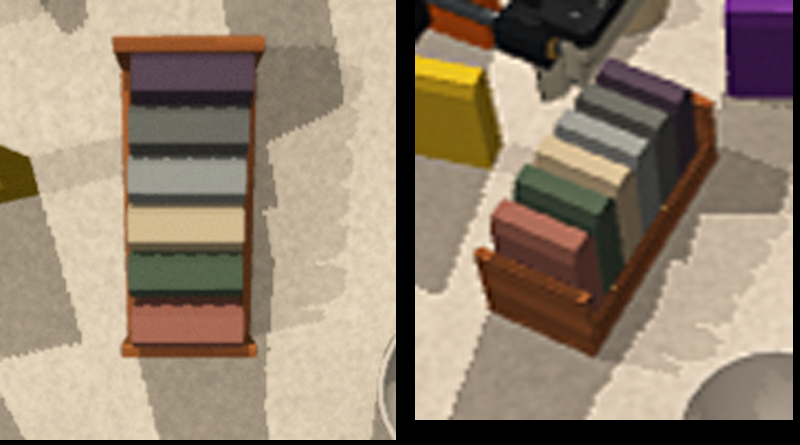

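All six slabs stand upright and level, with spare (pale grey, crop (188,180)) between the cream and grey slabs.

```bash
python3 -c "from plant import bot;print(bot.close_job())"
```

```text
the job is handed in; nothing more can be done
None
```

I filed the loose slab upright on the rack floor between slab3 and slab4, with all six slabs upright in the last pictures and the gripper clear, and handed the job in at about 16.5 s; no verdict came back.

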